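# Turn the trolley wheel valve-up by its spokes

## Robot

A 7-joint arm with a two-finger parallel gripper is mounted at the origin on a cart in front of the work surface, level with it; the furniture and walls round the work are solid. World frame = base frame: x ahead of the robot, y to its left, z up, the work surface at z = 0. Lengths are in mm, angles in rad, forces in N, time in s.
With the tool pointing down it reaches from about 400 to 925 mm from the base axis. Payload 5.6 kg.
Tool frame: the origin (TCP) lies at the very end of the fingers, on their centre line; the grasp point (between the pads) lies 19 mm behind it; z points along the fingers, y is the direction in which the jaws open and shut (so a half turn about z gives the same grasp; the last joint's range is limited). The gripper opens to 85 mm and grips with 20 to 120 N. Pads are 22 mm wide; open, the fingers measure 114 mm over their backs; the gripper's body (76 mm by 85 mm) begins 54 mm behind the grasp point. The pads swing forward as they close: fully open they stand 13 mm farther back than shut.
Start: joints at [1.226, 0.468, -0.012, 1.603, 0.006, 1.071, -0.056], TCP at [193.164, -620.642, 231.29] pointing down, gripper open.
Joint ranges: [-2.53, 2.53], [-0.31, 2.02], [-1.57, 1.55], [0.28, 2.44], [-1.29, 4.43], [0.15, 1.84], [-2.92, 2.92]. Speed limits (rad/s): [2.57, 2.57, 3.14, 3.14, 3.14, 3.14, 3.14].

## Interface

Orientations are given as a unit quaternion [w, x, y, z].
In Python, from station import robot gives the robot as it stands.
- The arm moves only by the shell command python3 -m inch 'ROWS'. ROWS is JSON, a list of rows, each an object of numbers: "rx", "ry", "rz": the turn, a rotation vector about the tool's x, y, z in degrees; "x", "y", "z": the shift along the tool's x, y, z in m; "hand": the opening in per cent of the stroke, from 0 (shut) to 100 (fully open). A call has 1 to 5 rows; each row is the pose to reach, as a shift and turn from the pose commanded when the call began, along the tool's axes at that moment; what a row does not reach only later rows make up. A row lasts 1/12 s, in which the tool goes at most 41.7 mm and 7.16 degrees, less where a joint would pass 70% of its speed; a pose out of reach is approached as far as the arm can. A call with a gripper value outside its range is refused whole. The fingers move at their own pace and stop on an object; the grip force is fixed at half the most. Time passes only in rows, so rows that repeat a pose let the fingers close. It gives the time, the measured TCP pose, the force and the opening at its end, in the units of the state.
- robot.state(): the state, without advancing time (a new reading comes with each control period).
- robot.capture(name): name is "scene" or "top"; returns the picture (400x640x3 uint8, red, green, blue); there is no depth.
- robot.camera_model(name): a dict with "fx", "fy", "cx", "cy" (pixels), "T" (4x4, takes a point from camera to world coordinates). Camera axes: x right, y down, z forward; pixel columns grow to the right and rows downward; lengths in mm; the calibration is good to about 2 mm. A picture is of the moment at which its call begins. camera_model takes no time and is no camera call.
- robot.job_done(): hands the job in, once; it reports no verdict.
The state is a dict: "clock": time; "joints": joint angles; "qd": joint speeds; "tau": joint torques, N m; "tool_pos": TCP position; "eef_rot": TCP orientation; "wrist_force": force on the tool from outside, world axes, zero at the start; "moment": the same for the moment, N m; "gripper_width": opening from 0.0 (shut) to 1.0 (fully open).
Only numpy, scipy, OpenCV 4.12 (cv2) and the standard library are available. Lean on these libraries where they do the work, as an engineer would, in place of code of your own. Each camera call takes 0.05 s, during which the arm holds its last target.

## Task

Turn the trolley wheel on the sloping repair stand, pushing one spoke after another with your fingertips, until its valve stem is at the very top of the wheel, in line with the stand's pointer, ready for the air line. Only push: do not take a spoke between the fingers, do not lift the wheel on its spindle, and keep off the freshly bonded tyre. Leave the loose things on the table where they are, and finish clear of the wheel with it at rest.

Things in the scene. Friction and masses are not known exactly. Their poses are not given: they have to be found in the camera images.
- stand: Wheel repair stand bolted to the table. Round base plate, 340 mm across, 12 mm thick; origin: centre of its underside; x axis level, pointing the way the wheel's slope rises, y to the left, z up. The wheel's mid-plane slopes at 22 degrees (0.384 rad), rising along +x; the hub centre is 105 mm above the origin.
- keeper (a point): middle of the keeper bar's upper face, 29 mm above the hub centre square to the wheel: a thin fixed bar, 20 mm wide, 5 mm thick, running along the stand's y right across the wheel (a 6 mm high bolt head in its middle), on two posts 14 mm wide at y = +-156 mm. It splits the open spoke area into an upper and a lower half
- pointer (a point): tip of the fixed pointer pin at the highest point of the tyre, 148 mm from the spindle axis; its post, 30 mm wide, stands just behind (stand x 146 to 158 mm, 168 mm high, pin up to 180 mm)
- wheel (a joint): Turn of the wheel, rad: 0 or any whole turn = valve stem at the very top, by the pointer; grows counter-clockwise seen from above. No stop within a full turn. Stiff (0.12 N m friction), stays where left. Tyre 280 mm in diameter; metal rim, inside radius 96 mm, reaching 21 mm either side of the mid-plane; hub 50 mm in diameter, 28 mm long. Open below the spokes for 25 mm and more.
- hub (a point): centre of the wheel's hub, on the spindle axis and in the wheel's mid-plane
- stem (a point): middle of the valve stem, at radius 84 mm in the mid-plane. The stem is a short brass-capped pin, 11 mm thick, that sticks out of the rim towards the hub, from radius 98 to 72 mm, half-way between spoke5 and spoke1
- tyre: the rubber tyre, round in section (38 mm thick), from radius 102 to 140 mm; origin at the hub centre
- wheel_float (a joint): how far the wheel is lifted along its sloping spindle, m: 0 = fully seated; it can rise 9 mm, weighted only by its own 1 kg
- spoke1: spoke 1 of five equal ones, 36 degrees counter-clockwise from the valve stem: straight bar 12 mm wide and 14 mm thick from the hub to the rim; origin at its middle, 60 mm from the hub centre; x axis outwards along it, y across it in the wheel's plane (counter-clockwise), z square to the wheel, upwards
- spoke2: spoke 2 of five equal ones, 108 degrees counter-clockwise from the valve stem: straight bar 12 mm wide and 14 mm thick from the hub to the rim; origin at its middle, 60 mm from the hub centre; x axis outwards along it, y across it in the wheel's plane (counter-clockwise), z square to the wheel, upwards
- spoke3: spoke 3 of five equal ones, 180 degrees counter-clockwise from the valve stem: straight bar 12 mm wide and 14 mm thick from the hub to the rim; origin at its middle, 60 mm from the hub centre; x axis outwards along it, y across it in the wheel's plane (counter-clockwise), z square to the wheel, upwards
- spoke4: spoke 4 of five equal ones, 252 degrees counter-clockwise from the valve stem: straight bar 12 mm wide and 14 mm thick from the hub to the rim; origin at its middle, 60 mm from the hub centre; x axis outwards along it, y across it in the wheel's plane (counter-clockwise), z square to the wheel, upwards
- spoke5: spoke 5 of five equal ones, 324 degrees counter-clockwise from the valve stem: straight bar 12 mm wide and 14 mm thick from the hub to the rim; origin at its middle, 60 mm from the hub centre; x axis outwards along it, y across it in the wheel's plane (counter-clockwise), z square to the wheel, upwards
- gear_blank: toothed gear blank lying flat, 66 mm across, 18 mm high; origin under its centre
- tape_black: roll of dark tape lying flat, 70 mm across, 19 mm high; origin under its centre
- strap_clamp: small strap clamp: flat metal bar 22 x 50 mm with two bolt heads, 18 mm high; origin under its centre
- flange_ring: plain metal ring lying flat, 68 mm across, 15 mm high; origin under its centre
- mug_white: mug, 82 mm across, 94 mm high; origin under its centre

How it is judged:
By the outcome, as a careful person would: the job done as asked, in the order asked, and still so for the second after the job is handed in, with the robot touching nothing.
It also fails if it takes over 51 s, if anything falls off the work surface, if the arm or the gripper's body presses on something with over 40 N, if the wrist force passes 120 N, or if a joint passes its speed limit or range.

## Working session

There is one attempt and no reset: what is moved stays moved. The work goes in short steps, Python scripts to look and compute and a shell command to move; the robot and the scene stay as the last step left them, time stands still between calls to the robot, and variables do not carry over. Pictures are saved under pics/ and viewed, and the job is handed in when it is done.

```bash
mkdir -p pics; ls
python3 - <<'E'
from station import robot
import cv2,json
s=robot.state();print({k:(s[k]) for k in s})
for n in("scene","top"):
    im=robot.capture(n);cv2.imwrite(f"pics/{n}0.png",im[:,:,::-1]);m=robot.camera_model(n);print(n,m)
E
```

```text
pics
{'clock': 0.0, 'joints': array([ 1.22600672,  0.4684124 , -0.01160142,  1.60364539,  0.00599485,
        1.07138526, -0.05633614]), 'qd': array([-0.00042379, -0.0015915 ,  0.0004001 ,  0.00043297, -0.00038845,
        0.00057944,  0.00040883]), 'tau': array([ 2.48459746e-04, -5.32376647e+01,  2.23489985e-02, -2.51305783e+01,
        1.16003506e-02,  7.72915111e-03,  7.50248887e-06]), 'tool_pos': array([ 192.96511604, -620.10259739,  230.30645714]), 'eef_rot': array([-8.86430178e-04,  9.88644351e-01,  1.50271494e-01, -1.96455779e-04]), 'wrist_force': array([ 0.28067769, -0.14799571,  0.92731323]), 'moment': array([0.06607534, 0.00100696, 0.02501274]), 'gripper_width': 0.9984438619703261}
scene {'fx': 383.39421919790624, 'fy': 383.39421919790624, 'cx': 321.89906627328264, 'cy': 198.72942569442446, 'T': array([[ 8.36954468e-01, -3.34780626e-01,  4.32930884e-01,
         1.95644597e+02],
       [-5.47243154e-01, -5.03763182e-01,  6.68391791e-01,
        -4.35847500e+02],
       [-5.66998253e-03, -7.96331959e-01, -6.04833252e-01,
         6.80711600e+02],
       [ 0.00000000e+00,  0.00000000e+00,  0.00000000e+00,
         1.00000000e+00]])}
top {'fx': 384.49603049248236, 'fy': 384.49603049248236, 'cx': 316.5545117562772, 'cy': 199.1592023473444, 'T': array([[-3.56422088e-03, -9.84307145e-01,  1.76427721e-01,
         4.35698484e+02],
       [-9.99986852e-01,  2.85784097e-03, -4.25772505e-03,
         1.77987220e+02],
       [ 3.68670682e-03, -1.76440577e-01, -9.84304389e-01,
         1.06054764e+03],
       [ 0.00000000e+00,  0.00000000e+00,  0.00000000e+00,
         1.00000000e+00]])}
```

View pics/scene0.png

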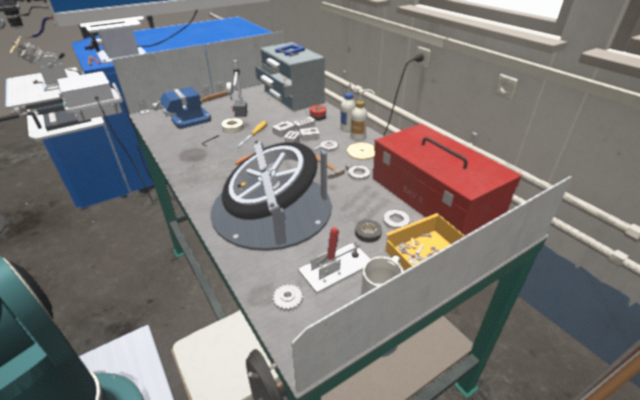

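View pics/top0.png

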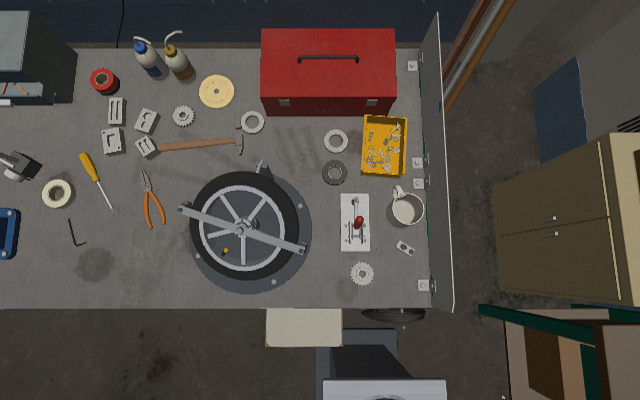

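Run:
```python
import cv2
a=cv2.imread("pics/top0.png")[150:310,170:330];cv2.imwrite("pics/topz.png",cv2.resize(a,(800,800),interpolation=cv2.INTER_CUBIC)[:, :])
a=cv2.imread("pics/top0.png")[150:300,175:325];cv2.imwrite("pics/topz.png",cv2.resize(a,(600,600),interpolation=cv2.INTER_CUBIC))
a=cv2.imread("pics/scene0.png")[120:250,190:350];cv2.imwrite("pics/scenez.png",cv2.resize(a,(640,520),interpolation=cv2.INTER_CUBIC))
```

```text
(no output)
```

View pics/topz.png

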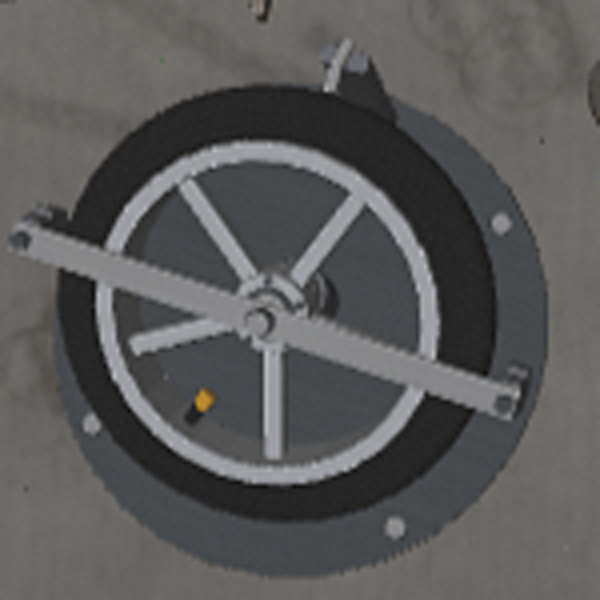

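View pics/scenez.png

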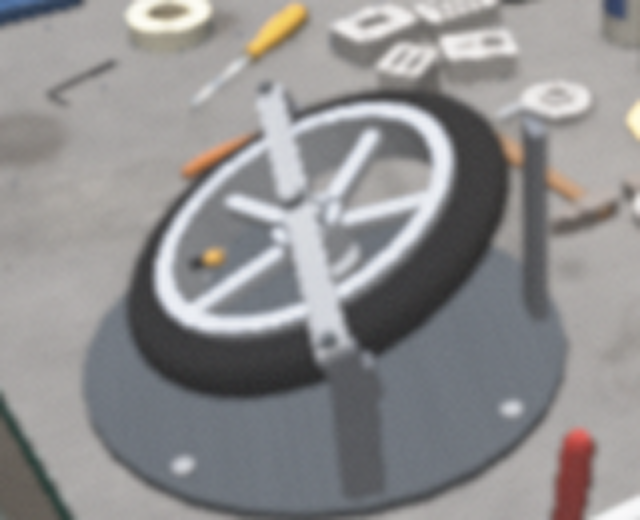

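```bash
cat > h.py <<'E'
import numpy as np,cv2
from scipy.optimize import least_squares
from station import robot
S=np.deg2rad(22)
E1=np.array([np.cos(S),0,np.sin(S)]);E2=np.array([0,1.,0]);N=np.array([-np.sin(S),0,np.cos(S)])
HUB=np.array([0,0,105.])
def wp(r,a,h=0): # stand frame point on wheel plane; a ccw from top
    return HUB+r*np.cos(a)*E1+r*np.sin(a)*E2+h*N
def w2(p,P):
    x,y,t=p[:3];c,s=np.cos(t),np.sin(t);P=np.asarray(P)
    return np.array([c*P[0]-s*P[1]+x,s*P[0]+c*P[1]+y,P[2]])
CM={n:robot.camera_model(n) for n in("scene","top")}
def proj(n,P):
    m=CM[n];T=m["T"];q=T[:3,:3].T@(P-T[:3,3]);return np.array([m["fx"]*q[0]/q[2]+m["cx"],m["fy"]*q[1]/q[2]+m["cy"]])
def overlay(n,im,p):
    k=4
    im=cv2.resize(im[:,:,::-1],None,fx=k,fy=k,interpolation=cv2.INTER_CUBIC)
    def line(Ps,c):
        pts=np.array([proj(n,w2(p,P))*k+k/2-.5 for P in Ps]).round().astype(int);cv2.polylines(im,[pts],False,c,1)
    A=np.linspace(0,2*np.pi,60)
    line([[170*np.cos(a),170*np.sin(a),12] for a in A],(0,255,0))
    line([wp(96,a,21) for a in A],(0,0,255))
    th=p[3]
    for i in range(5):
        a=th+np.deg2rad(36+72*i);line([wp(25,a,7),wp(96,a,7)],[(0,255,255),(255,0,255)][i>0])
    line([wp(72,th),wp(98,th)],(255,255,0))
    line([HUB+29*N-156*E2,HUB+29*N+156*E2],(255,0,0))
    line([wp(148,0),wp(165,0)],(0,255,0))
    c=proj(n,w2(p,HUB))*k
    x0=int(np.clip(c[0]-300,0,im.shape[1]-600));y0=int(np.clip(c[1]-300,0,im.shape[0]-600))
    return im[y0:y0+600,x0:x0+600]
E
cat > fit.py <<'E'
from h import *
obs=[("top",lambda p:w2(p,HUB+35*N),(240.2,230.5)),("top",lambda p:w2(p,wp(148,0)),(258.2,172)),
("top",lambda p:w2(p,HUB+29*N+156*E2),(180.5,210)),("top",lambda p:w2(p,HUB+29*N-156*E2),(301.2,250.5)),
("top",lambda p:w2(p,wp(75,p[3])),(226.4,249.5))]
z=np.array([175,150])
for i,q in [(1,(273,456)),(0,(138,348)),(4,None),(3,None)]: pass
f=lambda p:np.concatenate([proj(n,g(p))-np.array(o) for n,g,o in obs])
r=least_squares(f,[550,350,-.3,3.0],x_scale=[100,100,1,1]);p=r.x
print(p,np.rad2deg(p[2:]),r.fun.round(2));np.save("p.npy",p)
for n in("scene","top"):
    cv2.imwrite(f"pics/ov_{n}.png",overlay(n,cv2.imread(f"pics/{n}0.png")[:,:,::-1],p))
E
python3 fit.py
```

```text
[ 5.36237500e+02  3.55432920e+02 -3.20157971e-01  2.76527517e+00] [-18.3437005  158.43859662] [-0.8   0.59  0.9  -1.06 -0.49  0.5   0.18  0.19  0.23 -0.28]
```

View pics/ov_top.png

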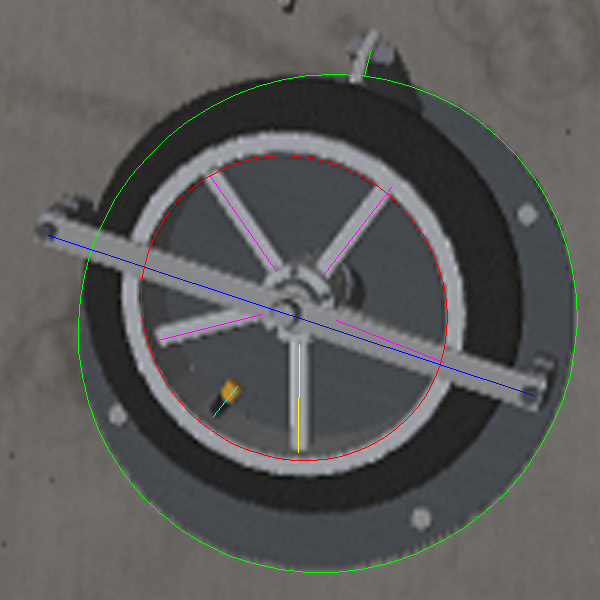

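View pics/ov_scene.png

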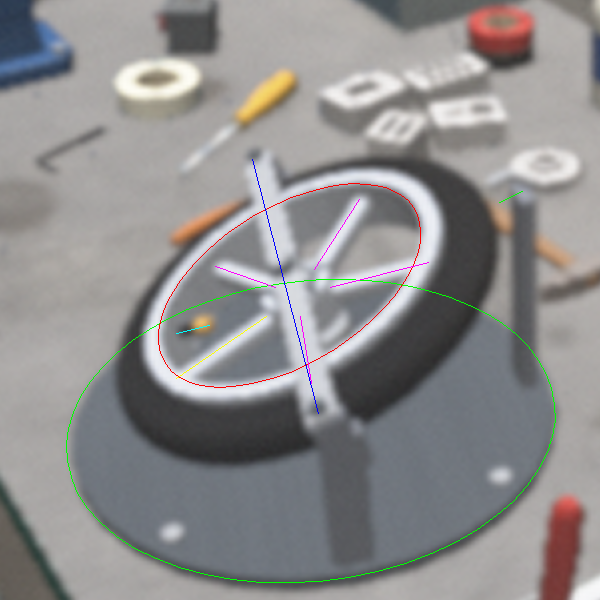

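```bash
cat > t.py <<'E'
import sys
from h import *
from scipy.spatial.transform import Rotation as R
p=np.load("p.npy")
def cur():
    s=robot.state();q=s["eef_rot"];return s,np.array(s["tool_pos"]),R.from_quat([q[1],q[2],q[3],q[0]])
def Rdown(psi): # tool down, x heading psi deg
    c,s=np.cos(np.deg2rad(psi)),np.sin(np.deg2rad(psi));return R.from_matrix(np.array([[c,s,0],[s,-c,0],[0,0,-1.]]))
def Rw():
    z0=w2([0,0,p[2]],N);e=w2([0,0,p[2]],E1);y=w2([0,0,p[2]],E2)
    return R.from_matrix(np.column_stack([-e,y,-z0]))
def rel(P,Rt):
    s,x,r=cur();d=r.inv().apply(np.asarray(P)-x)/1000;v=np.rad2deg((r.inv()*Rt).as_rotvec())
    print("t %.2f"%s["clock"],"at",x.round(0),"F",np.round(s["wrist_force"],1),"w %.2f"%s["gripper_width"],"| xyz",d.round(4),"len %.0f"%(1000*np.linalg.norm(d)),"rv",v.round(1))
def arc(phi,rho,z,psi): 
    a=np.deg2rad(phi);rel([rho*np.cos(a),rho*np.sin(a),z],Rdown(psi))
def wheel(r,adeg,h): rel(w2(p,wp(r,np.deg2rad(adeg),h)),Rw())
if __name__=="__main__":
    f={"arc":arc,"wheel":wheel}[sys.argv[1]];f(*map(float,sys.argv[2:]))
E
python3 t.py arc -60 650 360 38; python3 t.py wheel 65 230 80;python3 -c "
from t import *
print(w2(p,wp(65,np.deg2rad(230),80)))"
```

```text
t 0.10 at [ 193. -620.  230.] F [-0.1 -0.   0.1] w 1.00 | xyz [ 0.1431 -0.0156 -0.1296] len 194 rv [ -0.1  -0.  -20.7]
t 0.10 at [ 193. -620.  230.] F [-0.1 -0.   0.1] w 1.00 | xyz [ 0.5329 -0.8289  0.0682] len 988 rv [ -27.7   -9.  -142.1]
[455.35079516 329.79356702 163.52319738]
```

```bash
python3 -m inch '[{"x":0.028,"y":-0.003,"z":-0.026,"rz":-4,"hand":0},{"x":0.056,"y":-0.006,"z":-0.052,"rz":-8,"hand":0},{"x":0.086,"y":-0.009,"z":-0.078,"rz":-12,"hand":0},{"x":0.115,"y":-0.012,"z":-0.104,"rz":-16,"hand":0},{"x":0.143,"y":-0.016,"z":-0.130,"rz":-20.7,"hand":0}]'; python3 t.py arc -42 640 370 62
```

```text
t 0.10 at [ 193. -620.  230.] F [-0.1 -0.   0.1] w 1.00 | xyz [ 0.3269 -0.0995 -0.1395] len 369 rv [ -0.1  -0.  -44.7]invalid input
```

```bash
python3 -m inch '[{"rx":0,"ry":0,"rz":-4,"x":0.028,"y":-0.003,"z":-0.026,"hand":0},{"rx":0,"ry":0,"rz":-8,"x":0.056,"y":-0.006,"z":-0.052,"hand":0},{"rx":0,"ry":0,"rz":-12,"x":0.086,"y":-0.009,"z":-0.078,"hand":0},{"rx":0,"ry":0,"rz":-16,"x":0.115,"y":-0.012,"z":-0.104,"hand":0},{"rx":0,"ry":0,"rz":-20,"x":0.143,"y":-0.016,"z":-0.130,"hand":0}]'; echo; python3 t.py arc -42 640 370 62
```

```text
clock: 0.52
tool_pos: [326.2, -561.8, 362.1]
eef_rot: [-0.0, 0.947, 0.321, -0.0]
wrist_force: [-0.2, -0.6, 0.3]
gripper_width: 0.299

t 0.52 at [ 326. -562.  362.] F [-0.2 -0.6  0.3] w 0.30 | xyz [ 0.1999 -0.015  -0.0079] len 201 rv [ -0.   -0.  -24.5]
```

```bash
python3 -m inch '[{"rx":0,"ry":0,"rz":-5,"x":0.04,"y":-0.003,"z":-0.002,"hand":0},{"rx":0,"ry":0,"rz":-10,"x":0.08,"y":-0.006,"z":-0.004,"hand":0},{"rx":0,"ry":0,"rz":-15,"x":0.12,"y":-0.009,"z":-0.006,"hand":0},{"rx":0,"ry":0,"rz":-20,"x":0.16,"y":-0.012,"z":-0.008,"hand":0},{"rx":0,"ry":0,"rz":-25,"x":0.2,"y":-0.015,"z":-0.008,"hand":0}]'; echo; python3 t.py arc -24 620 370 88
```

```text
clock: 0.93
tool_pos: [476.1, -428.3, 369.5]
eef_rot: [0.0, 0.855, 0.519, -0.0]
wrist_force: [-0.3, -1.0, -0.1]
gripper_width: 0.002

t 0.93 at [ 476. -428.  369.] F [-0.3 -1.  -0.1] w 0.00 | xyz [ 0.1979 -0.0011 -0.0006] len 198 rv [  0.    0.  -25.5]
```

```bash
python3 -m inch '[{"rx":0,"ry":0,"rz":-5,"x":0.04,"y":0,"z":0,"hand":0},{"rx":0,"ry":0,"rz":-10,"x":0.08,"y":0,"z":0,"hand":0},{"rx":0,"ry":0,"rz":-15,"x":0.12,"y":0,"z":0,"hand":0},{"rx":0,"ry":0,"rz":-20,"x":0.16,"y":0,"z":0,"hand":0},{"rx":0,"ry":0,"rz":-25,"x":0.198,"y":0,"z":0,"hand":0}]'; echo; python3 t.py arc -6 600 370 113
```

```text
clock: 1.35
tool_pos: [567.6, -252.2, 369.0]
eef_rot: [-0.0, 0.722, 0.692, -0.0]
wrist_force: [0.9, -0.8, 0.7]
gripper_width: -0.002

t 1.35 at [ 568. -252.  369.] F [ 0.9 -0.8  0.7] w -0.00 | xyz [ 0.1905  0.021  -0.001 ] len 192 rv [ -0.   -0.  -25.4]
```

```bash
python3 -m inch '[{"rx":0,"ry":0,"rz":-5,"x":0.038,"y":0.004,"z":0,"hand":0},{"rx":0,"ry":0,"rz":-10,"x":0.076,"y":0.008,"z":0,"hand":0},{"rx":0,"ry":0,"rz":-15,"x":0.114,"y":0.012,"z":0,"hand":0},{"rx":0,"ry":0,"rz":-20,"x":0.152,"y":0.016,"z":0,"hand":0},{"rx":0,"ry":0,"rz":-25,"x":0.190,"y":0.021,"z":0,"hand":0}]'; echo; python3 t.py arc 12 580 360 138
```

```text
clock: 1.77
tool_pos: [596.7, -64.0, 369.0]
eef_rot: [-0.0, 0.555, 0.832, -0.0]
wrist_force: [0.4, 0.0, 0.7]
gripper_width: 0.001

t 1.77 at [597. -64. 369.] F [0.4 0.  0.7] w 0.00 | xyz [0.1817 0.0436 0.009 ] len 187 rv [ -0.   -0.  -25.5]
```

```bash
python3 -m inch '[{"rx":0,"ry":0,"rz":-5,"x":0.036,"y":0.009,"z":0,"hand":0},{"rx":0,"ry":0,"rz":-10,"x":0.072,"y":0.018,"z":0,"hand":0},{"rx":0,"ry":0,"rz":-15,"x":0.109,"y":0.027,"z":0,"hand":0},{"rx":0,"ry":0,"rz":-20,"x":0.145,"y":0.035,"z":0,"hand":0},{"rx":0,"ry":0,"rz":-25,"x":0.182,"y":0.043,"z":0,"hand":0}]'; echo; python3 t.py wheel 65 230 160;  python3 t.py wheel 65 230 230
```

```text
clock: 2.18
tool_pos: [567.1, 120.4, 368.9]
eef_rot: [-0.0, 0.362, 0.932, -0.0]
wrist_force: [1.0, 0.8, -0.3]
gripper_width: 0.001

t 2.18 at [567. 120. 369.] F [ 1.   0.8 -0.3] w 0.00 | xyz [0.2512 0.0668 0.1312] len 291 rv [ -4.7 -21.7 -23.8]
t 2.18 at [567. 120. 369.] F [ 1.   0.8 -0.3] w 0.00 | xyz [0.2751 0.056  0.0663] len 288 rv [ -4.7 -21.7 -23.8]
```

```bash
python3 -m inch '[{"rx":-0.6,"ry":-2.8,"rz":-3,"x":0.036,"y":0.007,"z":0.008,"hand":0},{"rx":-1.2,"ry":-5.6,"rz":-6,"x":0.072,"y":0.014,"z":0.016,"hand":0},{"rx":-1.8,"ry":-8.4,"rz":-9,"x":0.108,"y":0.021,"z":0.024,"hand":0},{"rx":-2.4,"ry":-11,"rz":-12,"x":0.144,"y":0.028,"z":0.032,"hand":0},{"rx":-3,"ry":-13.5,"rz":-15,"x":0.180,"y":0.035,"z":0.04,"hand":0}]'; echo; python3 t.py wheel 65 230 120
```

```text
clock: 2.6
tool_pos: [457.8, 267.9, 328.9]
eef_rot: [0.12, 0.236, 0.964, -0.018]
wrist_force: [1.5, 0.7, 0.5]
gripper_width: -0.003

t 2.60 at [458. 268. 329.] F [1.5 0.7 0.5] w -0.00 | xyz [0.0751 0.0488 0.1147] len 146 rv [-1.6 -8.  -8.9]
```

```bash
python3 -m inch '[{"rx":-0.5,"ry":-2.7,"rz":-3,"x":0.02,"y":0.013,"z":0.025,"hand":0},{"rx":-1.1,"ry":-5.4,"rz":-6,"x":0.04,"y":0.026,"z":0.055,"hand":0},{"rx":-1.6,"ry":-8,"rz":-8.9,"x":0.06,"y":0.039,"z":0.085,"hand":0},{"rx":-1.6,"ry":-8,"rz":-8.9,"x":0.075,"y":0.049,"z":0.115,"hand":0},{"rx":-1.6,"ry":-8,"rz":-8.9,"x":0.075,"y":0.049,"z":0.115,"hand":0}]'; echo; python3 t.py wheel 65 230 50
python3 - <<'E'
from t import *
for n in("scene","top"): cv2.imwrite(f"pics/a_{n}.png",overlay(n,robot.capture(n),p))
print(robot.state()["joints"].round(2))
E
```

```text
clock: 3.02
tool_pos: [438.4, 333.9, 194.1]
eef_rot: [0.183, 0.155, 0.97, -0.033]
wrist_force: [-0.3, -0.6, 0.3]
gripper_width: -0.002

t 3.02 at [438. 334. 194.] F [-0.3 -0.6  0.3] w -0.00 | xyz [-0.0054  0.0019  0.0648] len 65 rv [-0.4 -0.6  0.3]
[-0.26  0.4  -0.78  1.98  0.83  0.95 -0.27]
```

View pics/a_scene.png

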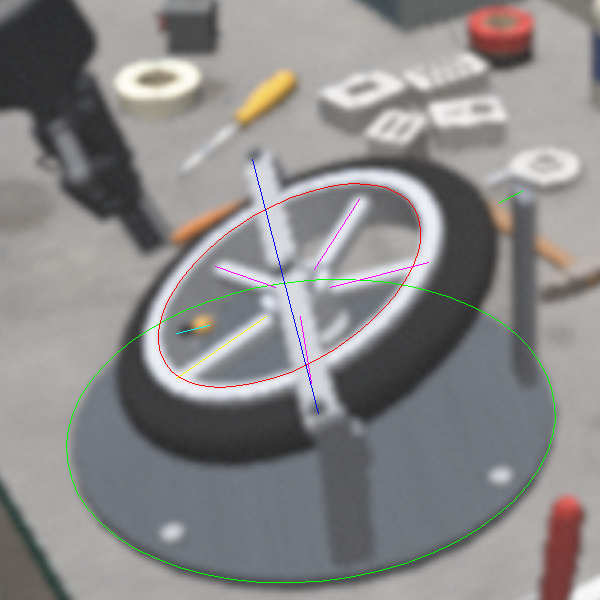

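View pics/a_top.png

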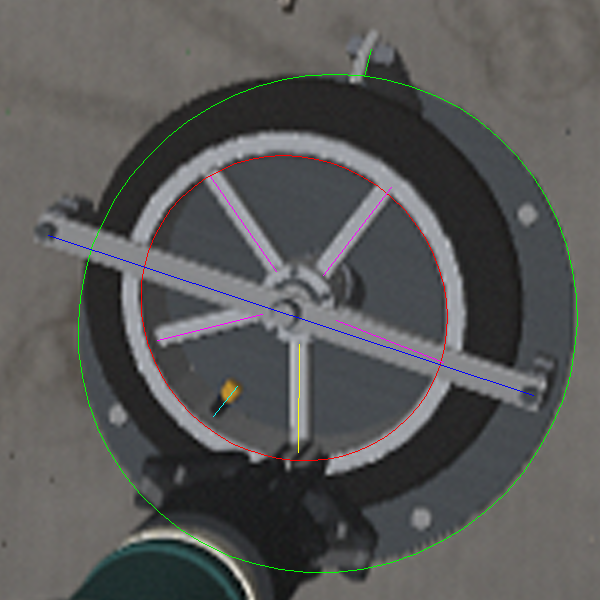

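```bash
python3 -m inch '[{"rx":-0.3,"ry":-0.6,"rz":0.3,"x":-0.005,"y":0.002,"z":0.025,"hand":0},{"rx":-0.3,"ry":-0.6,"rz":0.3,"x":-0.005,"y":0.002,"z":0.045,"hand":0},{"rx":-0.3,"ry":-0.6,"rz":0.3,"x":-0.005,"y":0.002,"z":0.065,"hand":0},{"rx":-0.3,"ry":-0.6,"rz":0.3,"x":-0.005,"y":0.002,"z":0.065,"hand":0},{"rx":-0.3,"ry":-0.6,"rz":0.3,"x":-0.005,"y":0.002,"z":0.065,"hand":0}]'; echo; python3 t.py wheel 62 230 -12
python3 - <<'E'
from t import *
for n in("scene",): cv2.imwrite(f"pics/b_{n}.png",overlay(n,robot.capture(n),p))
E
```

```text
clock: 3.53
tool_pos: [472.1, 325.6, 143.8]
eef_rot: [0.193, 0.162, 0.967, -0.028]
wrist_force: [-0.5, 0.6, 0.6]
gripper_width: -0.0

t 3.53 at [472. 326. 144.] F [-0.5  0.6  0.6] w -0.00 | xyz [0.0073 0.0007 0.0672] len 68 rv [ 0.2  0.5 -0.7]
```

View pics/b_scene.png

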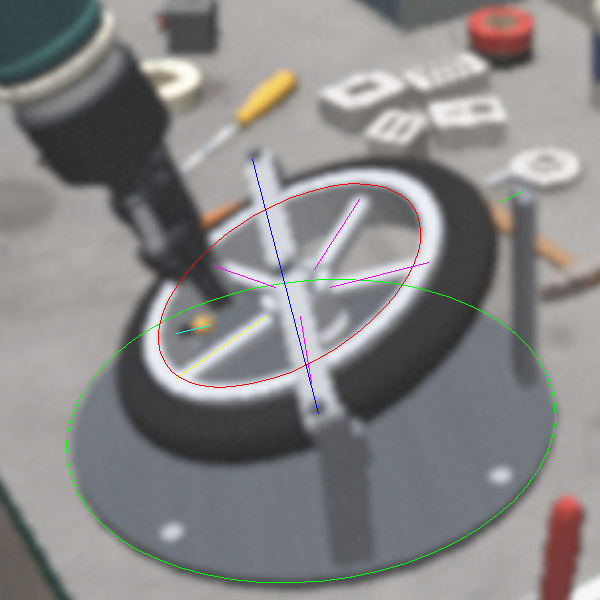

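```bash
python3 - <<'E'
from t import *
s,x,r=cur();c=(proj("scene",w2(p,HUB))*4-300).astype(int);print(proj("scene",x)*4-c)
E
python3 -m inch '[{"rx":0.2,"ry":0.5,"rz":-0.7,"x":0.007,"y":0,"z":0.015,"hand":0},{"rx":0.2,"ry":0.5,"rz":-0.7,"x":0.007,"y":0,"z":0.030,"hand":0},{"rx":0.2,"ry":0.5,"rz":-0.7,"x":0.007,"y":0,"z":0.030,"hand":0}]'; echo; python3 t.py wheel 62 230 -12
```

```text
[222.32266106 302.24010148]
clock: 3.83
tool_pos: [476.2, 324.2, 112.2]
eef_rot: [0.188, 0.155, 0.969, -0.031]
wrist_force: [0.3, -1.2, -0.3]
gripper_width: 0.0

t 3.83 at [476. 324. 112.] F [ 0.3 -1.2 -0.3] w 0.00 | xyz [-0.0012  0.0011  0.0364] len 36 rv [-0.  -0.   0.1]
```

```bash
python3 -m inch '[{"rx":0,"ry":0,"rz":0,"x":-0.001,"y":0.001,"z":0.012,"hand":0},{"rx":0,"ry":0,"rz":0,"x":-0.001,"y":0.001,"z":0.024,"hand":0},{"rx":0,"ry":0,"rz":0,"x":-0.001,"y":0.001,"z":0.036,"hand":0},{"rx":0,"ry":0,"rz":0,"x":-0.001,"y":0.001,"z":0.036,"hand":0}]'; echo; for a in 220 210 200; do python3 t.py wheel 64 $a -12;done
python3 - <<'E'
from t import *
for n in("scene",): cv2.imwrite(f"pics/c_{n}.png",overlay(n,robot.capture(n),p))
E
```

```text
clock: 4.17
tool_pos: [489.8, 319.8, 76.9]
eef_rot: [0.187, 0.155, 0.969, -0.032]
wrist_force: [0.2, -0.3, 0.2]
gripper_width: 0.002

t 4.17 at [490. 320.  77.] F [ 0.2 -0.3  0.2] w 0.00 | xyz [ 0.008   0.0073 -0.0018] len 11 rv [-0.2 -0.1  0.2]
t 4.17 at [490. 320.  77.] F [ 0.2 -0.3  0.2] w 0.00 | xyz [ 0.0144  0.0165 -0.0018] len 22 rv [-0.2 -0.1  0.2]
t 4.17 at [490. 320.  77.] F [ 0.2 -0.3  0.2] w 0.00 | xyz [ 0.0191  0.0266 -0.0018] len 33 rv [-0.2 -0.1  0.2]
```

View pics/c_scene.png

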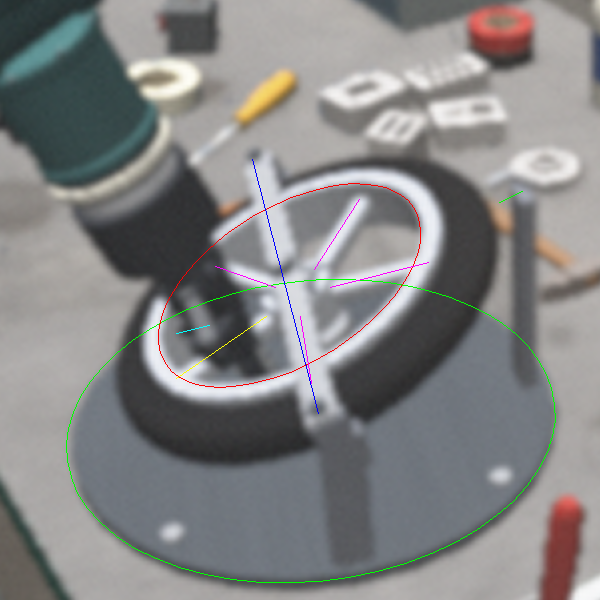

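```bash
python3 -m inch '[{"rx":0,"ry":0,"rz":0,"x":0.008,"y":0.0073,"z":-0.001,"hand":0},{"rx":0,"ry":0,"rz":0,"x":0.012,"y":0.0126,"z":-0.001,"hand":0},{"rx":0,"ry":0,"rz":0,"x":0.0155,"y":0.0184,"z":-0.001,"hand":0},{"rx":0,"ry":0,"rz":0,"x":0.0183,"y":0.0244,"z":-0.001,"hand":0},{"rx":0,"ry":0,"rz":0,"x":0.0205,"y":0.0308,"z":-0.001,"hand":0}]'; echo; for a in 190 184 178 172 166; do python3 t.py wheel 64 $a -12;done
python3 - <<'E'
from t import *
for n in("scene",): cv2.imwrite(f"pics/d_{n}.png",overlay(n,robot.capture(n),p))
E
```

```text
clock: 4.63
tool_pos: [480.6, 357.1, 72.3]
eef_rot: [0.188, 0.155, 0.969, -0.031]
wrist_force: [2.1, -4.1, 1.2]
gripper_width: 0.004

t 4.63 at [481. 357.  72.] F [ 2.1 -4.1  1.2] w 0.00 | xyz [0.0013 0.0048 0.0016] len 5 rv [-0.  -0.   0.2]
t 4.63 at [481. 357.  72.] F [ 2.1 -4.1  1.2] w 0.00 | xyz [0.0021 0.0114 0.0016] len 12 rv [-0.  -0.   0.2]
t 4.63 at [481. 357.  72.] F [ 2.1 -4.1  1.2] w 0.00 | xyz [0.0022 0.0181 0.0016] len 18 rv [-0.  -0.   0.2]
t 4.63 at [481. 357.  72.] F [ 2.1 -4.1  1.2] w 0.00 | xyz [0.0016 0.0248 0.0016] len 25 rv [-0.  -0.   0.2]
t 4.63 at [481. 357.  72.] F [ 2.1 -4.1  1.2] w 0.00 | xyz [0.0003 0.0314 0.0016] len 31 rv [-0.  -0.   0.2]
```

View pics/d_scene.png

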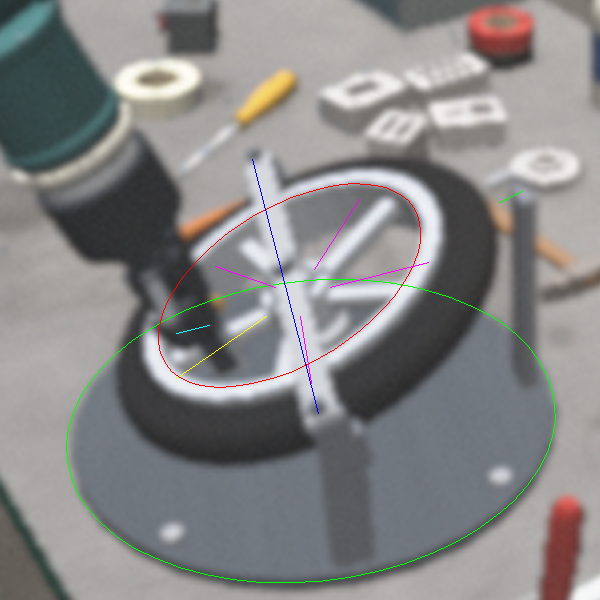

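```bash
python3 -m inch '[{"rx":0,"ry":0,"rz":0,"x":0.0015,"y":0.006,"z":0.001,"hand":0},{"rx":0,"ry":0,"rz":0,"x":0.0021,"y":0.0124,"z":0.001,"hand":0},{"rx":0,"ry":0,"rz":0,"x":0.002,"y":0.0188,"z":0.001,"hand":0},{"rx":0,"ry":0,"rz":0,"x":0.0015,"y":0.0252,"z":0.001,"hand":0},{"rx":0,"ry":0,"rz":0,"x":0.0003,"y":0.0314,"z":0.001,"hand":0}]'; echo; for a in 160 154 148 142 136; do python3 t.py wheel 64 $a -12;done
```

```text
clock: 5.1
tool_pos: [490.4, 387.0, 70.7]
eef_rot: [0.188, 0.155, 0.97, -0.031]
wrist_force: [-0.4, -3.1, 0.4]
gripper_width: -0.001

t 5.10 at [490. 387.  71.] F [-0.4 -3.1  0.4] w -0.00 | xyz [-0.0022  0.0063  0.0002] len 7 rv [-0.  -0.1  0.2]
t 5.10 at [490. 387.  71.] F [-0.4 -3.1  0.4] w -0.00 | xyz [-0.0049  0.0125  0.0002] len 13 rv [-0.  -0.1  0.2]
t 5.10 at [490. 387.  71.] F [-0.4 -3.1  0.4] w -0.00 | xyz [-0.0082  0.0183  0.0002] len 20 rv [-0.  -0.1  0.2]
t 5.10 at [490. 387.  71.] F [-0.4 -3.1  0.4] w -0.00 | xyz [-0.012   0.0238  0.0002] len 27 rv [-0.  -0.1  0.2]
t 5.10 at [490. 387.  71.] F [-0.4 -3.1  0.4] w -0.00 | xyz [-0.0164  0.0289  0.0002] len 33 rv [-0.  -0.1  0.2]
```

```bash
python3 -m inch '[{"rx":0,"ry":0,"rz":0,"x":-0.002,"y":0.0063,"z":0,"hand":0},{"rx":0,"ry":0,"rz":0,"x":-0.0049,"y":0.0125,"z":0,"hand":0},{"rx":0,"ry":0,"rz":0,"x":-0.0082,"y":0.0183,"z":0,"hand":0},{"rx":0,"ry":0,"rz":0,"x":-0.012,"y":0.0238,"z":0,"hand":0},{"rx":0,"ry":0,"rz":0,"x":-0.0145,"y":0.0270,"z":0,"hand":0}]'; echo; for a in 144 152 160; do python3 t.py wheel 62 $a -12;done
python3 t.py wheel 62 160 60
```

```text
clock: 5.52
tool_pos: [512.4, 409.4, 76.8]
eef_rot: [0.188, 0.154, 0.97, -0.03]
wrist_force: [-0.9, -1.4, -0.6]
gripper_width: 0.003

t 5.52 at [512. 409.  77.] F [-0.9 -1.4 -0.6] w 0.00 | xyz [ 0.0029 -0.0073  0.0007] len 8 rv [ 0.1 -0.1  0.2]
t 5.52 at [512. 409.  77.] F [-0.9 -1.4 -0.6] w 0.00 | xyz [ 0.0075 -0.0146  0.0007] len 16 rv [ 0.1 -0.1  0.2]
t 5.52 at [512. 409.  77.] F [-0.9 -1.4 -0.6] w 0.00 | xyz [ 0.011  -0.0225  0.0006] len 25 rv [ 0.1 -0.1  0.2]
t 5.52 at [512. 409.  77.] F [-0.9 -1.4 -0.6] w 0.00 | xyz [ 0.0111 -0.0223 -0.0714] len 76 rv [ 0.1 -0.1  0.2]
```

```bash
python3 -m inch '[{"rx":0,"ry":0,"rz":0,"x":0.004,"y":-0.008,"z":0,"hand":0},{"rx":0,"ry":0,"rz":0,"x":0.0075,"y":-0.0146,"z":0,"hand":0},{"rx":0,"ry":0,"rz":0,"x":0.0075,"y":-0.0146,"z":-0.02,"hand":0},{"rx":0,"ry":0,"rz":0,"x":0.0075,"y":-0.0146,"z":-0.05,"hand":0},{"rx":0,"ry":0,"rz":0,"x":0.0075,"y":-0.0146,"z":-0.08,"hand":0}]'; echo
python3 - <<'E'
from t import *
for n in("scene","top"): 
  im=robot.capture(n);cv2.imwrite(f"pics/e_raw_{n}.png",im[:,:,::-1]);q=p.copy();q[3]-=np.deg2rad(76);cv2.imwrite(f"pics/e_{n}.png",overlay(n,im,q))
E
for a in 220 225 230; do python3 t.py wheel 62 $a 60;done
```

```text
clock: 5.93
tool_pos: [470.8, 404.8, 147.8]
eef_rot: [0.187, 0.154, 0.97, -0.031]
wrist_force: [0.5, 0.6, -0.5]
gripper_width: -0.002

t 6.03 at [471. 409. 153.] F [0.2 0.9 0.9] w 0.00 | xyz [-0.0075 -0.0706  0.0132] len 72 rv [0.5 0.1 0.3]
t 6.03 at [471. 409. 153.] F [0.2 0.9 0.9] w 0.00 | xyz [-0.0112 -0.0746  0.0131] len 77 rv [0.5 0.1 0.3]
t 6.03 at [471. 409. 153.] F [0.2 0.9 0.9] w 0.00 | xyz [-0.0152 -0.0783  0.0131] len 81 rv [0.5 0.1 0.3]
```

View pics/e_scene.png

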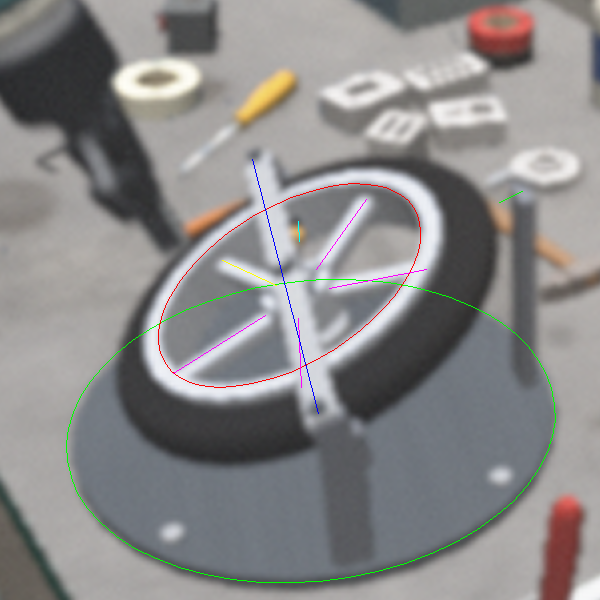

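View pics/e_top.png

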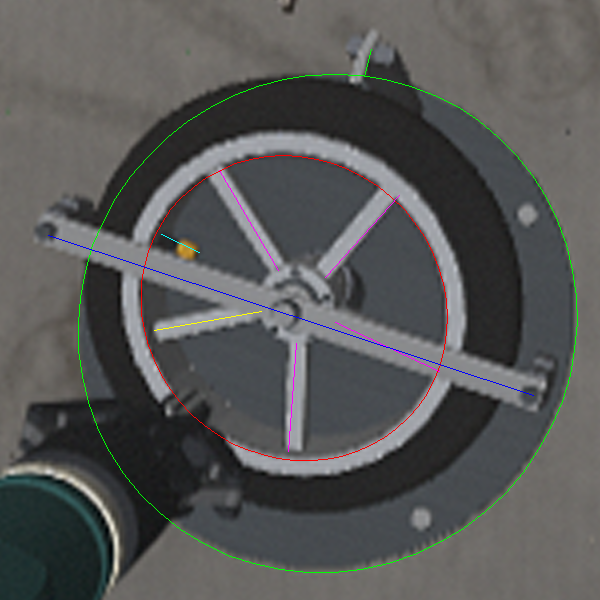

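```bash
python3 -m inch '[{"rx":0,"ry":0,"rz":0,"x":-0.005,"y":-0.035,"z":0,"hand":0},{"rx":0,"ry":0,"rz":0,"x":-0.0115,"y":-0.075,"z":0.005,"hand":0},{"rx":0.4,"ry":0,"rz":0.3,"x":-0.0115,"y":-0.075,"z":0.013,"hand":0},{"rx":0.4,"ry":0,"rz":0.3,"x":-0.0115,"y":-0.075,"z":0.03,"hand":0},{"rx":0.4,"ry":0,"rz":0.3,"x":-0.0115,"y":-0.075,"z":0.03,"hand":0}]'; echo; python3 t.py wheel 62 227 -12
```

```text
clock: 6.45
tool_pos: [469.5, 324.5, 122.1]
eef_rot: [0.187, 0.159, 0.969, -0.035]
wrist_force: [-0.1, -0.1, -0.4]
gripper_width: -0.001

t 6.45 at [470. 324. 122.] F [-0.1 -0.1 -0.4] w -0.00 | xyz [-0.001   0.0056  0.0479] len 48 rv [-0.6 -0.1 -0.1]
```

```bash
python3 -m inch '[{"rx":-0.6,"ry":0,"rz":0,"x":-0.001,"y":0.0056,"z":0.01,"hand":0},{"rx":-0.6,"ry":0,"rz":0,"x":-0.001,"y":0.0056,"z":0.02,"hand":0},{"rx":-0.6,"ry":0,"rz":0,"x":-0.001,"y":0.0056,"z":0.034,"hand":0},{"rx":-0.6,"ry":0,"rz":0,"x":-0.001,"y":0.0056,"z":0.047,"hand":0},{"rx":-0.6,"ry":0,"rz":0,"x":-0.001,"y":0.0056,"z":0.047,"hand":0}]'; echo; for a in 220 214 208 202 196; do python3 t.py wheel 64 $a -12;done
```

```text
clock: 6.87
tool_pos: [488.6, 325.6, 78.5]
eef_rot: [0.187, 0.157, 0.969, -0.03]
wrist_force: [0.5, -0.9, -0.9]
gripper_width: -0.005

t 6.87 at [489. 326.  78.] F [ 0.5 -0.9 -0.9] w -0.00 | xyz [0.0059 0.0022 0.0008] len 6 rv [ 0.  -0.2 -0.1]
t 6.87 at [489. 326.  78.] F [ 0.5 -0.9 -0.9] w -0.00 | xyz [0.0099 0.0075 0.0009] len 12 rv [ 0.  -0.2 -0.1]
t 6.87 at [489. 326.  78.] F [ 0.5 -0.9 -0.9] w -0.00 | xyz [0.0134 0.0133 0.0009] len 19 rv [ 0.  -0.2 -0.1]
t 6.87 at [489. 326.  78.] F [ 0.5 -0.9 -0.9] w -0.00 | xyz [0.0162 0.0193 0.0009] len 25 rv [ 0.  -0.2 -0.1]
t 6.87 at [489. 326.  78.] F [ 0.5 -0.9 -0.9] w -0.00 | xyz [0.0184 0.0257 0.0009] len 32 rv [ 0.  -0.2 -0.1]
```

```bash
python3 -m inch '[{"rx":0,"ry":0,"rz":0,"x":0.0059,"y":0.0022,"z":0.001,"hand":0},{"rx":0,"ry":0,"rz":0,"x":0.0099,"y":0.0075,"z":0.001,"hand":0},{"rx":0,"ry":0,"rz":0,"x":0.0134,"y":0.0133,"z":0.001,"hand":0},{"rx":0,"ry":0,"rz":0,"x":0.0162,"y":0.0193,"z":0.001,"hand":0},{"rx":0,"ry":0,"rz":0,"x":0.0184,"y":0.0257,"z":0.001,"hand":0}]'; echo; for a in 190 184 178 172 166; do python3 t.py wheel 64 $a -12;done
```

```text
clock: 7.28
tool_pos: [481.3, 356.8, 73.9]
eef_rot: [0.189, 0.157, 0.969, -0.029]
wrist_force: [1.6, -4.4, 1.3]
gripper_width: -0.001

t 7.28 at [481. 357.  74.] F [ 1.6 -4.4  1.3] w -0.00 | xyz [0.0026 0.0048 0.0029] len 6 rv [ 0.2  0.  -0.1]
t 7.28 at [481. 357.  74.] F [ 1.6 -4.4  1.3] w -0.00 | xyz [0.0035 0.0115 0.0029] len 12 rv [ 0.2  0.  -0.1]
t 7.28 at [481. 357.  74.] F [ 1.6 -4.4  1.3] w -0.00 | xyz [0.0036 0.0182 0.0029] len 19 rv [ 0.2  0.  -0.1]
t 7.28 at [481. 357.  74.] F [ 1.6 -4.4  1.3] w -0.00 | xyz [0.003  0.0249 0.0029] len 25 rv [ 0.2  0.  -0.1]
t 7.28 at [481. 357.  74.] F [ 1.6 -4.4  1.3] w -0.00 | xyz [0.0017 0.0314 0.003 ] len 32 rv [ 0.2  0.  -0.1]
```

```bash
python3 -m inch '[{"rx":0,"ry":0,"rz":0,"x":0.0026,"y":0.006,"z":0.002,"hand":0},{"rx":0,"ry":0,"rz":0,"x":0.0035,"y":0.0125,"z":0.002,"hand":0},{"rx":0,"ry":0,"rz":0,"x":0.0035,"y":0.0189,"z":0.002,"hand":0},{"rx":0,"ry":0,"rz":0,"x":0.003,"y":0.0252,"z":0.002,"hand":0},{"rx":0,"ry":0,"rz":0,"x":0.0017,"y":0.0314,"z":0.002,"hand":0}]'; echo; for a in 160 154 148 142 136; do python3 t.py wheel 64 $a -12;done
```

```text
clock: 7.7
tool_pos: [490.0, 387.0, 70.7]
eef_rot: [0.188, 0.157, 0.969, -0.029]
wrist_force: [-0.8, -3.6, -0.7]
gripper_width: 0.002

t 7.70 at [490. 387.  71.] F [-0.8 -3.6 -0.7] w 0.00 | xyz [-0.0026  0.0065  0.0004] len 7 rv [ 0.2 -0.1 -0.1]
t 7.70 at [490. 387.  71.] F [-0.8 -3.6 -0.7] w 0.00 | xyz [-0.0052  0.0127  0.0004] len 14 rv [ 0.2 -0.1 -0.1]
t 7.70 at [490. 387.  71.] F [-0.8 -3.6 -0.7] w 0.00 | xyz [-0.0084  0.0185  0.0004] len 20 rv [ 0.2 -0.1 -0.1]
t 7.70 at [490. 387.  71.] F [-0.8 -3.6 -0.7] w 0.00 | xyz [-0.0123  0.024   0.0005] len 27 rv [ 0.2 -0.1 -0.1]
t 7.70 at [490. 387.  71.] F [-0.8 -3.6 -0.7] w 0.00 | xyz [-0.0167  0.0291  0.0005] len 34 rv [ 0.2 -0.1 -0.1]
```

```bash
python3 -m inch '[{"rx":0,"ry":0,"rz":0,"x":-0.0026,"y":0.0065,"z":0,"hand":0},{"rx":0,"ry":0,"rz":0,"x":-0.0052,"y":0.0127,"z":0,"hand":0},{"rx":0,"ry":0,"rz":0,"x":-0.0084,"y":0.0185,"z":0,"hand":0},{"rx":0,"ry":0,"rz":0,"x":-0.0123,"y":0.024,"z":0,"hand":0},{"rx":0,"ry":0,"rz":0,"x":-0.0145,"y":0.0270,"z":0,"hand":0}]'; echo; for a in 134 130 126 122; do python3 t.py wheel 64 $a -12;done
python3 - <<'E'
from t import *
for n in("scene","top"): 
  im=robot.capture(n);q=p.copy();q[3]=0;cv2.imwrite(f"pics/f_raw_{n}.png",im[:,:,::-1]);cv2.imwrite(f"pics/f_{n}.png",overlay(n,im,q))
E
```

```text
clock: 8.12
tool_pos: [512.2, 409.3, 77.0]
eef_rot: [0.188, 0.157, 0.969, -0.027]
wrist_force: [-1.2, -1.7, 0.0]
gripper_width: 0.003

t 8.12 at [512. 409.  77.] F [-1.2 -1.7  0. ] w 0.00 | xyz [-0.0029  0.0025  0.001 ] len 4 rv [ 0.3 -0.1 -0.1]
t 8.12 at [512. 409.  77.] F [-1.2 -1.7  0. ] w 0.00 | xyz [-0.0062  0.0055  0.001 ] len 8 rv [ 0.3 -0.1 -0.1]
t 8.12 at [512. 409.  77.] F [-1.2 -1.7  0. ] w 0.00 | xyz [-0.0097  0.0082  0.001 ] len 13 rv [ 0.3 -0.1 -0.1]
t 8.12 at [512. 409.  77.] F [-1.2 -1.7  0. ] w 0.00 | xyz [-0.0134  0.0107  0.001 ] len 17 rv [ 0.3 -0.1 -0.1]
```

View pics/f_top.png

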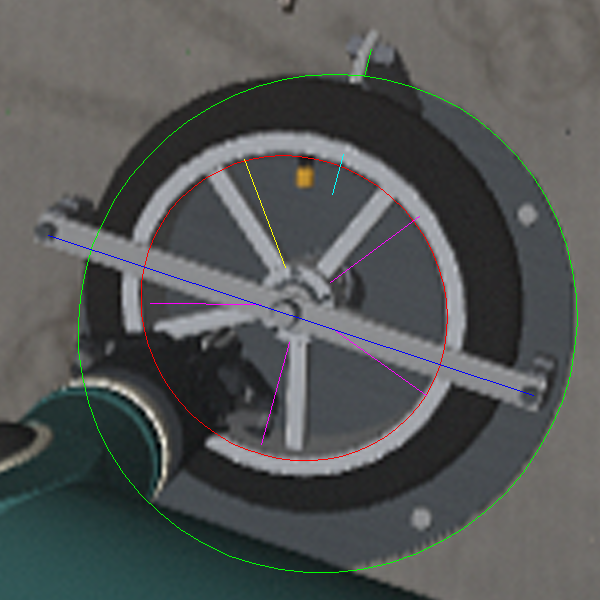

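View pics/f_scene.png

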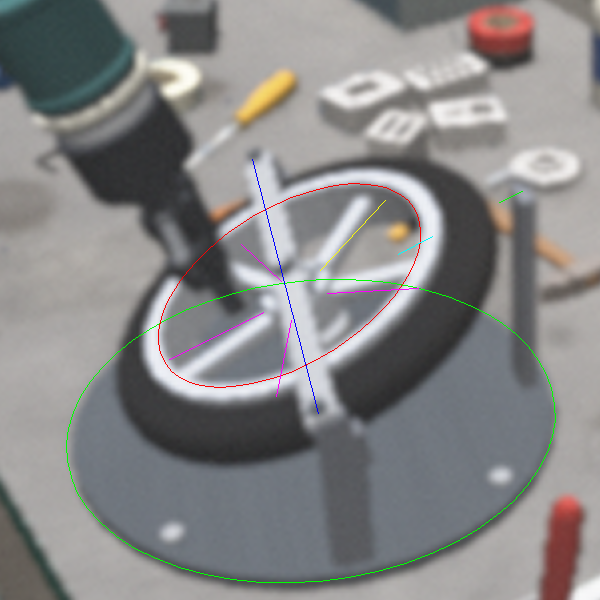

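Run:
```python
import cv2,numpy as np
a=cv2.imread("pics/f_raw_top.png")[155:235,205:285]
b=cv2.imread("pics/f_raw_scene.png")[150:230,250:330]
def g(a,x0,y0):
    z=cv2.resize(a,None,fx=5*1.5,fy=7.5,interpolation=cv2.INTER_CUBIC)
    for i in range(0,80,10):
        k=int(i*7.5);cv2.putText(z,str(x0+i),(k,8),0,.3,(0,255,0));cv2.putText(z,str(y0+i),(0,k+4),0,.3,(0,255,0));cv2.line(z,(k,10),(k,16),(0,255,0));cv2.line(z,(22,k),(28,k),(0,255,0))
    return z
cv2.imwrite("pics/g1.png",g(a,205,155));cv2.imwrite("pics/g2.png",g(b,250,150))
```

```text
(no output)
```

View pics/g1.png

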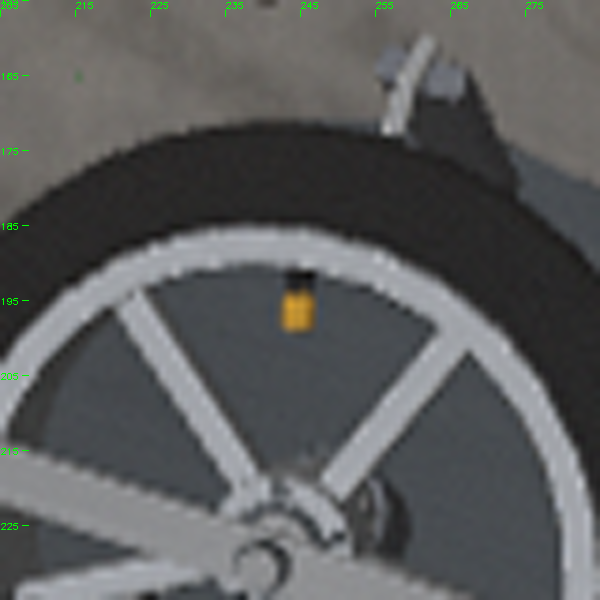

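View pics/g2.png

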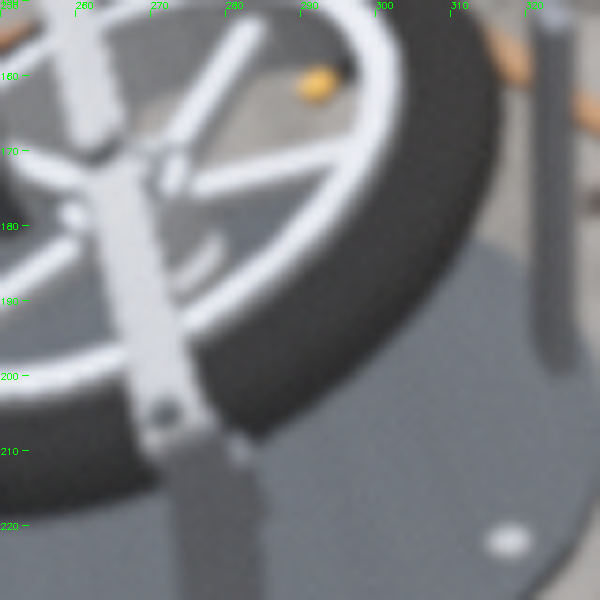

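```bash
cat > fit2.py <<'E'
from h import *
import sys
def ld(n,P,Q,o):
    a,b=proj(n,P),proj(n,Q);d=(b-a)/np.linalg.norm(b-a);v=np.array(o)-a;return v[0]*d[1]-v[1]*d[0]
def fit(st,sp,scst=None,ptr=(257,171.9)):
    d=np.deg2rad
    def f(q):
        p=q;r=[]
        tsh=np.array([q[4],q[5]]);ssh=np.array([q[6],q[7]])
        P=lambda P,o:list(proj("top",w2(p,P))+tsh-np.array(o))
        r+=P(HUB+35*N,(239.6,230.0));r+=P(wp(148,0),ptr)
        r+=P(HUB+29*N+156*E2,(180.3,209.8));r+=P(HUB+29*N-156*E2,(301,250.2))
        if st is not None: r+=P(wp(77,p[3]),st)
        for i,o in sp:
            a=p[3]+d(36+72*i);r.append(ld("top",w2(p,wp(25,a,7)),w2(p,wp(96,a,7)),np.array(o)-tsh))
        # plate extents in top (4x crop coordinates measured): left,right,bottom columns
        c=[proj("top",w2(p,[170*np.cos(a),170*np.sin(a),12]))+tsh for a in np.linspace(0,6.283,181)];c=np.array(c)
        r+=[c[:,0].max()-(175+547/4),c[:,1].max()-(150+577/4)]
        S=lambda P,o:list(proj("scene",w2(p,P))+ssh-np.array(o))
        r+=S(HUB+29*N-156*E2,(271.8,204.8))
        r+=S(HUB+29*N+156*E2,(256.7,142))
        if scst is not None: r+=S(wp(77,p[3]),scst)
        r+=list(np.array([q[4],q[5],q[6],q[7]])/1.0)
        return np.array(r)
    r=least_squares(f,[536,355,-.32,.3,0,0,0,0],x_scale=[10,10,.1,.1,1,1,1,1])
    C=np.linalg.inv(r.jac.T@r.jac)*(r.fun**2).sum()/(len(r.fun)-8)
    print(r.x.round(2),"yaw,theta deg",np.rad2deg(r.x[2:4]).round(2),"sd",np.rad2deg(np.sqrt(np.diag(C))[2:4]).round(2));print(r.fun.round(2));return r.x
if __name__=="__main__":
    z=lambda x,y:(205+x/7.5-.43,155+y/7.5-.43)
    q=fit(z(297,312),[(0,z(130,300)),(0,z(248,490)),(4,z(455,335)),(4,z(335,490))],(250+317/7.5-.4,150+83/7.5-.4))
    np.save("p2.npy",q)
    for n in("top","scene"): cv2.imwrite(f"pics/g_{n}.png",overlay(n,cv2.imread(f"pics/f_raw_{n}.png")[:,:,::-1],q))
E
python3 fit2.py
```

```text
[ 5.3827e+02  3.5735e+02 -3.2000e-01  2.3000e-01  2.8000e-01  2.2000e-01
  1.1000e-01 -5.3000e-01] yaw,theta deg [-18.49  13.05] sd [0.31 0.83]
[-0.7   0.46  1.74 -1.51 -0.7  -0.06 -0.2   0.02  0.15  0.28 -0.72 -0.1
  0.43 -0.43  0.11  0.13  0.49  0.12 -0.68 -0.4   0.07  0.81  0.28  0.22
  0.11 -0.53]
```

```bash
sleep 0
```

```text
(no output)
```

View pics/g_top.png

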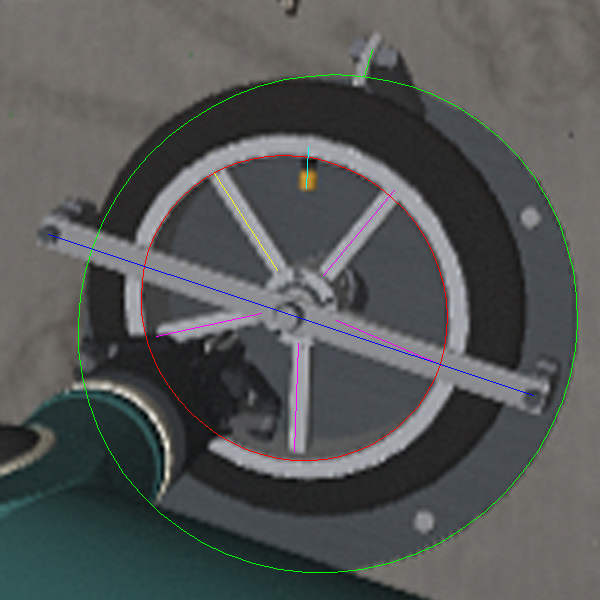

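```bash
python3 -m inch '[{"rx":0,"ry":0,"rz":0,"x":-0.002,"y":0.0018,"z":0,"hand":0},{"rx":0,"ry":0,"rz":0,"x":-0.004,"y":0.0036,"z":0,"hand":0},{"rx":0,"ry":0,"rz":0,"x":-0.006,"y":0.0053,"z":0,"hand":0},{"rx":0,"ry":0,"rz":0,"x":-0.0078,"y":0.0068,"z":0,"hand":0},{"rx":0,"ry":0,"rz":0,"x":-0.0078,"y":0.0068,"z":0,"hand":0}]'; echo; for a in 130 126 122; do python3 t.py wheel 64 $a -12;done
cat > look.py <<'E'
import sys
from t import *
n0=sys.argv[1]
def g(a,x0,y0):
    z=cv2.resize(a,None,fx=7.5,fy=7.5,interpolation=cv2.INTER_CUBIC);return z
a=robot.capture("top")[:,:,::-1];cv2.imwrite(f"pics/{n0}_raw_top.png",a);cv2.imwrite(f"pics/{n0}_t.png",g(a[155:235,205:285],205,155))
E
python3 look.py k
```

```text
clock: 8.63
tool_pos: [521.1, 412.4, 79.9]
eef_rot: [0.189, 0.157, 0.969, -0.028]
wrist_force: [-1.5, -0.2, -1.5]
gripper_width: 0.001

t 8.63 at [521. 412.  80.] F [-1.5 -0.2 -1.5] w 0.00 | xyz [ 0.0018 -0.0003  0.0008] len 2 rv [ 0.3 -0.  -0.1]
t 8.63 at [521. 412.  80.] F [-1.5 -0.2 -1.5] w 0.00 | xyz [-0.0017  0.0025  0.0008] len 3 rv [ 0.3 -0.  -0.1]
t 8.63 at [521. 412.  80.] F [-1.5 -0.2 -1.5] w 0.00 | xyz [-0.0054  0.005   0.0008] len 7 rv [ 0.3 -0.  -0.1]
```

View pics/k_t.png

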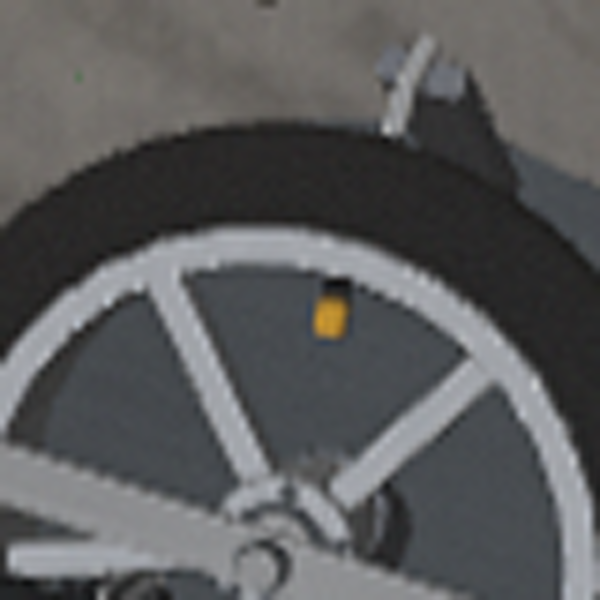

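Run:
```python
from fit2 import *
z=lambda x,y:(205+x/7.5-.43,155+y/7.5-.43)
q=fit(z(330,318),[(0,z(163,280)),(0,z(258,480)),(4,z(483,365)),(4,z(344,495))])
```

```text
[ 5.3824e+02  3.5710e+02 -3.2000e-01  8.0000e-02  2.1000e-01  1.7000e-01
  1.2000e-01 -2.9000e-01] yaw,theta deg [-18.5    4.78] sd [0.31 0.85]
[-0.67  0.43  1.78 -1.54 -0.67 -0.09 -0.17 -0.01  0.17  0.18 -0.52 -0.62
  0.53 -0.16  0.13  0.1   0.53  0.42 -0.65 -0.13  0.21  0.17  0.12 -0.29]
```

```bash
python3 -m inch '[{"rx":0,"ry":0,"rz":0,"x":-0.0014,"y":0.001,"z":0,"hand":0},{"rx":0,"ry":0,"rz":0,"x":-0.0028,"y":0.002,"z":0,"hand":0},{"rx":0,"ry":0,"rz":0,"x":-0.004,"y":0.003,"z":0,"hand":0},{"rx":0,"ry":0,"rz":0,"x":-0.004,"y":0.003,"z":0,"hand":0}]'; echo; for a in 130 126 122; do python3 t.py wheel 64 $a -12;done
python3 look.py l
```

```text
clock: 9.02
tool_pos: [525.4, 413.7, 81.2]
eef_rot: [0.188, 0.157, 0.969, -0.028]
wrist_force: [-1.2, -2.0, -0.4]
gripper_width: 0.003

t 9.02 at [525. 414.  81.] F [-1.2 -2.  -0.4] w 0.00 | xyz [ 0.0056 -0.0029  0.0006] len 6 rv [ 0.2 -0.  -0.1]
t 9.02 at [525. 414.  81.] F [-1.2 -2.  -0.4] w 0.00 | xyz [ 0.0021 -0.0001  0.0006] len 2 rv [ 0.2 -0.  -0.1]
t 9.02 at [525. 414.  81.] F [-1.2 -2.  -0.4] w 0.00 | xyz [-0.0016  0.0024  0.0007] len 3 rv [ 0.2 -0.  -0.1]
```

View pics/l_t.png

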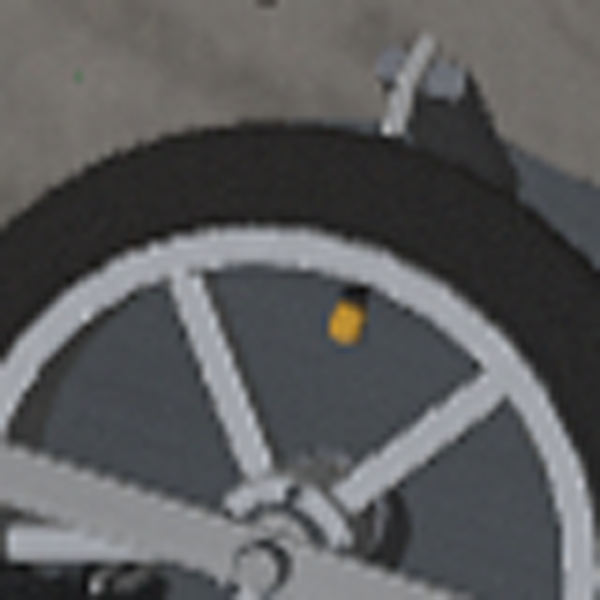

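Run:
```python
from fit2 import *
z=lambda x,y:(205+x/7.5-.43,155+y/7.5-.43)
q=fit(z(346,323),[(0,z(188,280)),(0,z(260,468)),(4,z(490,382)),(4,z(346,502))]);np.save("p3.npy",q)
tsh=q[4:6]
c=lambda P:((proj("top",w2(q,P))+tsh-[205,155]+.43)*7.5).round(0)
print("hub",c(HUB),"stem",c(wp(77,q[3])),"ptr",c(wp(148,0)),"tail",c(wp(148,0)+[10,0,20]))
```

```text
[ 5.3831e+02  3.5702e+02 -3.2000e-01  1.0000e-02  2.2000e-01  1.6000e-01
  9.0000e-02 -3.0000e-01] yaw,theta deg [-18.5    0.64] sd [0.33 0.93]
[-0.62  0.39  1.82 -1.59 -0.62 -0.14 -0.12 -0.06  0.24  0.07 -0.87 -0.73
  0.91 -0.26  0.17  0.06  0.55  0.42 -0.64 -0.13  0.22  0.16  0.09 -0.3 ]
hub [291. 541.] stem [348. 324.] ptr [407. 118.] tail [408.  73.]
```

```bash
python3 -m inch '[{"rx":0,"ry":0,"rz":0,"x":0.004,"y":-0.0035,"z":0,"hand":0},{"rx":0,"ry":0,"rz":0,"x":0.008,"y":-0.008,"z":0,"hand":0},{"rx":0,"ry":0,"rz":0,"x":0.010,"y":-0.0105,"z":0,"hand":0},{"rx":0,"ry":0,"rz":0,"x":0.010,"y":-0.0105,"z":-0.02,"hand":0},{"rx":0,"ry":0,"rz":0,"x":0.010,"y":-0.0105,"z":-0.05,"hand":0}]'; echo; python3 -m inch '[{"rx":0,"ry":0,"rz":0,"x":0,"y":0,"z":-0.04,"hand":0},{"rx":0,"ry":0,"rz":0,"x":0,"y":0,"z":-0.08,"hand":0},{"rx":0,"ry":0,"rz":0,"x":0,"y":0,"z":-0.11,"hand":0},{"rx":0,"ry":0,"rz":0,"x":0,"y":0,"z":-0.14,"hand":0},{"rx":0,"ry":0,"rz":0,"x":0,"y":0,"z":-0.14,"hand":0}]'
python3 look.py m
python3 - <<'E'
from t import *
q=np.load("p3.npy");q[3]=0
for n in("scene","top"): cv2.imwrite(f"pics/n_{n}.png",overlay(n,robot.capture(n),q))
E
```

```text
clock: 9.48
tool_pos: [494.3, 409.8, 121.3]
eef_rot: [0.187, 0.157, 0.969, -0.031]
wrist_force: [0.1, -0.2, 0.0]
gripper_width: 0.0

clock: 9.9
tool_pos: [443.5, 432.6, 260.1]
eef_rot: [0.191, 0.155, 0.969, -0.024]
wrist_force: [0.1, 0.9, 0.9]
gripper_width: -0.004
```

View pics/m_t.png

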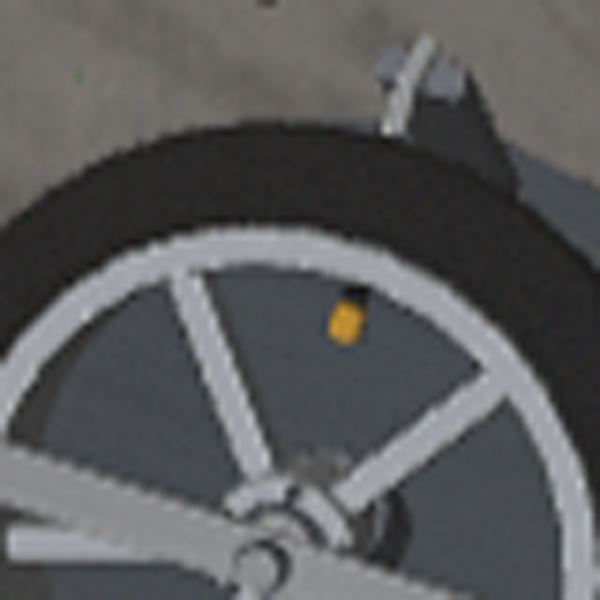

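View pics/n_top.png

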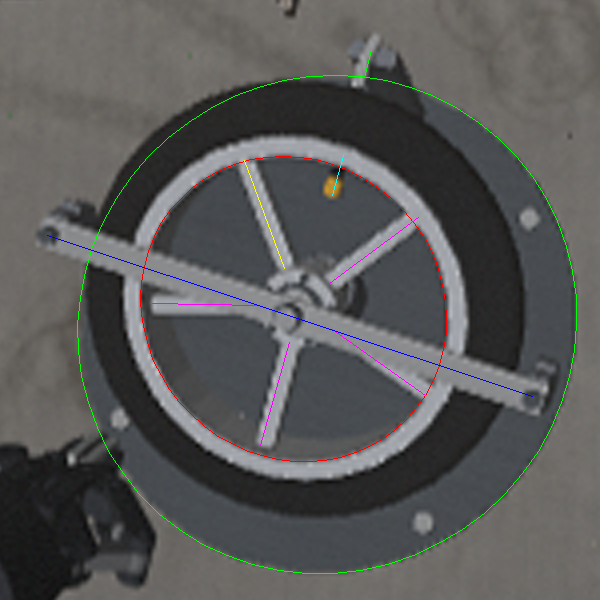

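View pics/n_scene.png

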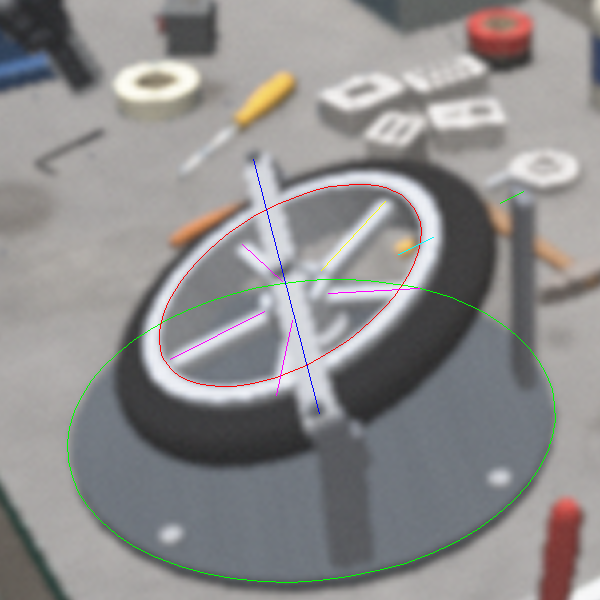

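```bash
python3 -m inch '[{"rx":0,"ry":0,"rz":0,"x":0,"y":0,"z":0,"hand":0},{"rx":0,"ry":0,"rz":0,"x":0,"y":0,"z":0,"hand":0},{"rx":0,"ry":0,"rz":0,"x":0,"y":0,"z":0,"hand":0}]'; python3 -c "
from station import robot
print(robot.state()['qd'].round(3)); print(robot.job_done())"
```

```text
clock: 10.3
tool_pos: [445.3, 427.6, 252.1]
eef_rot: [0.188, 0.157, 0.969, -0.029]
wrist_force: [0.2, 0.6, 0.4]
gripper_width: -0.002
[ 0.002 -0.003 -0.004 -0.005 -0.001 -0.001 -0.001]
the job is handed in; nothing more can be done
None
```

The valve stem is at the top of the wheel, in line with the pointer, and the job is handed in at 10.3 s.

I turned the wheel about 158° clockwise with closed fingertips, from below the keeper bar. I pushed first spoke 1, then spoke 2, and finished with two small trims. After each push I backed the fingers off the spoke before lifting out. At my checks the pushing forces stayed below about 5 N.

**Position:** the last image fit put the wheel 0.6° from the top, give or take about 1°. The stem also lay on the line from hub to pointer tip within about one pixel in the top view.

**Disagreement:** the pointer tip did not quite match the fitted stand model. It was off by about 2 pixels (about 1.5°) sideways, so I stopped between the two references.

**At rest:** the wheel did not move when I withdrew, and the arm ended clear of it, about 250 mm above the table. I moved over the loose things without going near them, but I did not check each one separately at the end.

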